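Pad leak test: snap the well shut, draw the pump to the set pointer and hold

TASK

A saxophone key lies pad down in the well of the bench pad tester, ready for its leak test. Press the well's lid down until it snaps past its spring catch and stays shut by itself, then draw the pump's T-handle out until its pointer stands opposite the set pointer on the rail, and keep it there: finish with the gripper still holding the sprung handle out. Do not shift the set pointer, and leave the loose things around the tester where they are.

Things in the scene. Friction and masses are not known exactly. Their poses are not given: they have to be found in the camera images.
- tester: Bench pad tester, fixed: grey base plate 262x330x10 mm. Origin on the mat (z=0), 18 mm behind the plate's centre; x to its back, y to its left. In its frame (mm): pump barrel along y at x=-65, y=-160 to -15, axis z=64, top z=90; rod and T-handle come out to +y. Well block 108x116, 75 high, centred x=51, y=-85. Gauge 125 high at x=60, y=65; its needle follows the plunger.
- tester_lid (a joint): Lid angle in rad: 0 shut, grows as the front edge lifts; hinged at the back. Stiff hinge: stays where put, about 1.5 N at the tab moves it. Below 0.085 rad a bead under its front edge meets the spring catch: about 12 to 16 N down on the tab takes it past, at about 0.04 rad; then it stays shut by itself at 0 to 0.01 rad.
- lid_tab (a point): Middle of the upper face of the black thumb tab on the lid's front edge: tab 46 mm wide, 17 front to back, 6 thick; 122 mm from the hinge line and 5.5 mm above it. Shut: z=84.5 mm, x=-14, y=-85 mm of the tester. z is the lid's outward normal, y the tester's. Lid: aluminium frame with clear window, 113x116x8 mm, upper face level with the tab's.
- lid_hinge (a point): Middle of the hinge line (along the tester's y) at the back of the well: x = 108, y = -85, z = 79 mm of the tester.
- plunger (a joint): How far the pump handle is drawn out, in m: 0 pushed in, up to 0.09 at the stop. Slides along the tester's +y. A spring draws it back: about 4 N at 0 and 0.8 N more for each 10 mm.
- handle_bar (a point): Centre of the black T-bar: round, 16 mm thick, 84 long, level along the tester's x (across the pull), 98 mm high; at plunger 0 at x=-65, y=35 mm of the tester. Below it a plate 30 mm (x) by 6 mm (y), and the 10 mm rod at z=64 mm running to -y. 50 mm from bar axis to the pump's end at plunger 0. Grip from above, one finger on each side in y.
- handle_pointer (a point): Tip of the steel pointer that the handle carries towards the rail (-x), 70 mm high. Axes as the tester's.
- set_slider (a joint): Position of the set pointer in m, on the same scale as joint plunger: the two pointers stand face to face when plunger equals set_slider. It is a stiff saddle on the rail; leave it where it is.
- set_pointer (a point): Tip of the set pointer: dark saddle with brass thumbscrew on the graduated aluminium rail (16 mm wide, top 67 mm high, at x=-131 mm of the tester, in front of the handle). The tip points to +x at 70 mm height and faces the handle's pointer tip across 1.5 mm. Axes as the tester's.
- cork_roll: Loose roll of cork, 28 mm across, 18 mm high, standing on the left rear of the base plate; origin under its centre. Bystander.
- brush: Loose flat brush 92 x 16 x 9 mm lying on the mat to the right of the tester; origin under its centre. Bystander.
- spare_key: Loose saxophone key 51 x 114 x 9 mm lying on the mat to the left of the tester; origin under its centre. Bystander.
- needle_block: Loose orange foam block with needle springs, 66 x 84 x 104 mm, to the right of the tester; origin under its centre. Bystander.
- pot_wax: Loose small pot, 48 mm across, 39 mm high, on the mat at the left; origin under its centre. Bystander.
- oil_bottle: Loose small squeeze bottle, 30 mm across, 98 mm high, on the mat at the left; origin under its centre. Bystander.

How it is judged:
By the outcome, as a careful person would: the job done as asked, in the order asked, and still so for the second after the job is handed in, while the arm keeps its last pose, push and grip.
It also fails if it takes over 48 s, if anything falls off the work surface, if the arm or the gripper's body presses on something with over 40 N, if the wrist force passes 120 N, or if a joint passes its speed limit or range.

ROBOT

A 7-joint arm with a two-finger parallel gripper is mounted at the origin on a cart in front of the work surface, level with it; the furniture and walls round the work are solid. World frame = base frame: x ahead of the robot, y to its left, z up, the work surface at z = 0. Lengths are in m, angles in rad, forces in N, time in s.
With the tool pointing down it reaches from about 0.425 to 0.875 m from the base axis. Payload 4.7 kg.
Tool frame: the origin (TCP) lies on the mounting face of the last link; the fingertips stand 182 mm ahead of it and the grasp point (between the pads) lies ahead of it (ctrl.grip_point_offset is the z of the grasp point in the tool frame, in m); z points along the fingers, y is the line along which they close (so a half turn about z gives the same grasp; the last joint's range is limited). The gripper opens to 87 mm and grips with 3 to 60 N. Pads are 19 mm wide; open, the fingers measure 117 mm over their backs; the gripper's body (75 mm by 190 mm) begins 51 mm behind the grasp point.
Start: joints at [1.356, 0.321, -0.07, 1.45, 0.023, 1.371, -0.057], TCP at [0.147, -0.633, 0.405] pointing down, gripper open.
Joint ranges: [-2.86, 2.86], [-0.3, 2.09], [-1.38, 1.24], [0.06, 2.45], [-1.56, 4.7], [0.09, 2.05], [-2.69, 2.69]. Speed limits (rad/s): [2.57, 2.57, 3.14, 3.14, 3.14, 3.14, 3.14].

INTERFACE

Orientations are given as a rotation vector (axis times angle).
In Python, from bench import ctrl gives the robot as it stands.
- The arm moves only by the tool nudge_tcp, called after "Call:" as name(argument=value, ...), one argument or row to a line, values as JSON. Schema: {"type":"object","properties":{"ticks":{"type":"array","items":{"type":"array","items":{"type":"array","items":{"type":"number"},"minItems":5,"maxItems":5},"minItems":1,"maxItems":20},"minItems":1,"maxItems":1},"force":{"type":"number"},"only":{"type":"string"},"quiet":{"type":"boolean"},"lines":{"type":"string"}},"required":["ticks"],"additionalProperties":false}. ticks is a list that holds a single list of rows (three levels of brackets), with 1 to 20 rows, each of 5 numbers: dx, dy, dz in m, then a turn about the tool's z in rad, then the opening from 0.0 (shut) to 1.0 (fully open); each row is the pose to reach, as a shift and turn from the pose commanded when the call began, along the tool's axes at that moment; what a row does not reach only later rows make up. A row lasts 1/10 s, in which the tool goes at most 0.05 m and 0.15 rad, less where a joint would pass 70% of its speed; a pose out of reach is approached as far as the arm can. The fingers move at their own pace and stop on an object; force is the grip in N (left out, the last holds). Time passes only in rows, so rows that do not move let the fingers close. The tool returns the time, the measured TCP pose, the force, the opening and the grip force at its end. only (a regular expression) keeps the lines of the reply that match it, lines (a string "A,B") keeps lines A to B, and quiet returns only ok. Input that does not fit is refused with a message, and nothing moves.
- ctrl.get_state(): the state, without advancing time (a new reading comes with each control period).
- ctrl.get_image(name): name is "scene" or "top" or "wrist"; returns (picture, depth): 480x640x3 uint8, red, green, blue; 480x640 float32, m along the optical axis (not along the pixel's ray), 0 where there is no reading.
- ctrl.camera_model(name): a dict with "vertical_fov" (degrees; the focal length in pixels is half the picture's height over the tangent of half this angle, whatever the lens; pixels are square), "cx", "cy" (the principal point, pixels), "rvec" (rotation vector, rad) and "tvec" (3), from world to camera coordinates, as OpenCV has them; the wrist camera has in their place "hand_eye" (4x4, takes a point from camera to tool coordinates, whose origin is the TCP and whose axes are the flange's). Camera axes: x right, y down, z forward; pixel columns grow to the right and rows downward; lengths in m; the calibration is good to about 2 mm. The wrist camera is an equidistant fisheye: a pixel r from the principal point sees the ray r / f radians off the axis. A picture is of the moment at which its call begins: read the wrist's pose just before it. camera_model takes no time and is no camera call.
- ctrl.close_job(): hands the job in; it is judged then, once.
The state is a dict: "time": time; "joint_positions": joint angles; "qd": joint speeds; "joint_torque": joint torques, N m; "position": TCP position; "tool_rot": TCP orientation; "ft_force": force on the tool from outside, world axes, zero at the start; "torque": the same for the moment, N m; "grip_width": opening from 0.0 (shut) to 1.0 (fully open); "grip_force": force on a finger pad.
Only numpy, scipy, OpenCV 4.12 (cv2) and the standard library are available. Lean on these libraries where they do the work, as an engineer would, in place of code of your own. Each camera call takes 0.05 s, during which the arm holds its last target. There are 200 camera calls.

## Working session

There is one attempt and no reset: what is moved stays moved. The work goes in short steps, Python scripts to look and compute and a tool call to move; the robot and the scene stay as the last step left them, time stands still between calls to the robot, and variables do not carry over. Pictures are saved under pics/ and viewed, at most 10 in all, crops included, and the job is handed in when it is done.

```bash
ls; mkdir -p pics; cat > h.py <<'E'
import numpy as np, cv2
from bench import ctrl
from scipy.spatial.transform import Rotation as R
def cam(n):
    m=ctrl.camera_model(n); return m, 240/np.tan(np.radians(m["vertical_fov"])/2)
def grab(n,fn=None):
    im,d=ctrl.get_image(n)
    np.savez(f'pics/{n}.npz',im=im,d=d)
    if fn: cv2.imwrite(fn,im[:,:,::-1])
    return im,d
def cloud(n,d):
    m,f=cam(n); v,u=np.mgrid[0:480,0:640]
    P=np.stack([(u-m['cx'])/f*d,(v-m['cy'])/f*d,d],-1)
    Rm=R.from_rotvec(np.ravel(m['rvec'])).as_matrix()
    return (P-np.ravel(m['tvec']))@Rm
E
python3 - <<'E'
from h import *
for n in('scene','top'): grab(n,f'pics/{n}0.png'); print(ctrl.camera_model(n))
s=ctrl.get_state(); print(s, ctrl.grip_point_offset); print(ctrl.camera_model('wrist'))
E
```

```text
pics
{'vertical_fov': 51.393458366527184, 'cx': 320.3507847681273, 'cy': 230.0688827278659, 'rvec': array([ 1.11075714, -2.36518499,  1.04048767]), 'tvec': array([0.38647454, 0.308178  , 1.05915049])}
{'vertical_fov': 45.84613846722479, 'cx': 325.14194795686194, 'cy': 238.22170729150923, 'rvec': array([ 2.13459742, -2.18810163,  0.07254922]), 'tvec': array([0.08112441, 0.5263218 , 1.31062106])}
{'time': 0.1, 'joint_positions': array([ 1.35610135,  0.3217426 , -0.07009252,  1.45156077,  0.02255611,
        1.3708251 , -0.0569017 ]), 'qd': array([ 6.87708375e-05, -1.00106912e-03, -2.34447694e-05, -3.11068355e-03,
       -8.33663213e-05, -5.71318860e-04,  1.44461142e-04]), 'joint_torque': array([ 7.85906559e-04, -4.92570913e+01, -4.05835602e-01, -3.13398778e+01,
       -6.43277331e-02,  3.94712971e-02,  6.31667535e-05]), 'position': array([ 0.14736029, -0.63287917,  0.40377085]), 'tool_rot': array([-3.11933351e+00, -3.58448209e-01,  3.91225420e-04]), 'ft_force': array([-0.64943412, -0.05369622,  0.1971341 ]), 'torque': array([ 0.0200662 , -0.00820285,  0.07062414]), 'grip_force': 0.0, 'grip_width': 1.0023295008113515} 0.1635
{'vertical_fov': 65.70646984690485, 'cx': 315.8052835739576, 'cy': 234.83814713165998, 'hand_eye': array([[ 9.66042580e-04, -9.59971571e-01, -2.80095787e-01,
         7.59051327e-02],
       [ 9.99999528e-01,  9.56977519e-04,  1.69123971e-04,
         8.02502635e-04],
       [ 1.05691166e-04, -2.80095818e-01,  9.59972042e-01,
         1.96760837e-02],
       [ 0.00000000e+00,  0.00000000e+00,  0.00000000e+00,
         1.00000000e+00]])}
```

View pics/top0.png

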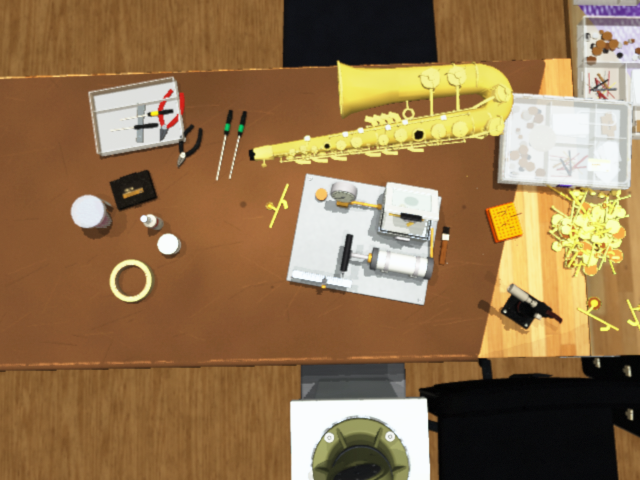

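View pics/scene0.png

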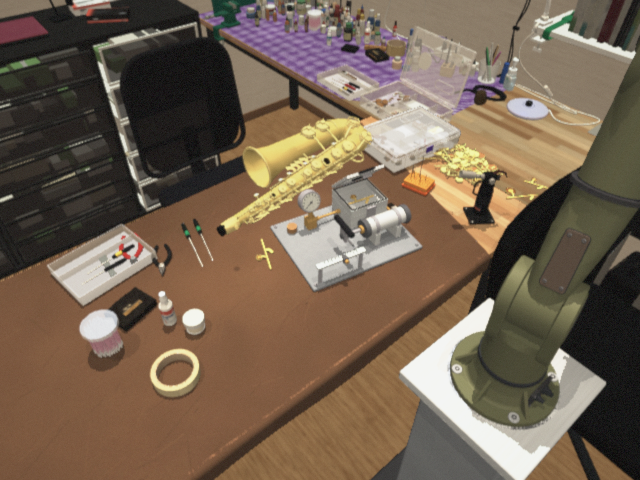

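The top view shows the tester with plate corners near (307,177), (440,193), (425,304) and (288,281). The lid is raised at (410,210), the T-bar is at (346,252), and the rail is at (322,280). I'll measure these next.

```bash
python3 - <<'E'
from h import *
z=np.load('pics/top.npz'); im,d=z['im'],z['d']; C=cloud('top',d)
hsv=cv2.cvtColor(im,cv2.COLOR_RGB2HSV)
roi=np.zeros(d.shape,bool); roi[165:312,280:450]=1
Z=C[...,2]
mat=roi&(hsv[...,1]>120); print('mat z',np.median(Z[mat]))
pl=roi&(hsv[...,1]<60)&(Z>0.0)&(Z<.02)&(hsv[...,2]>120)
print('plate z',np.median(Z[pl]),pl.sum())
(c,sz,a)=r=cv2.minAreaRect(C[pl][:,:2].astype(np.float32)); print(r); print(cv2.boxPoints(r))
bar=roi&(Z>.085)&(Z<.125)&(hsv[...,2]<60); bar[:,:335]=0; bar[:225]=0; bar[:,360:]=0
print('bar',bar.sum(),C[bar].mean(0),C[bar].max(0),C[bar].min(0)); print(cv2.minAreaRect(C[bar][:,:2].astype(np.float32)))
cv2.imwrite('pics/topc.png',cv2.resize(im[168:312,282:450,::-1],None,fx=4,fy=4,interpolation=cv2.INTER_CUBIC))
for v in range(182,240,4): print(v,[int(1000*x) for x in Z[v,380:444:4]])
E
```

```text
mat z -0.0003818639501545477
plate z 0.009387922827599149 9487
((0.5324816703796387, -0.04032649099826813), (0.36300116777420044, 0.2785934805870056), 78.47734832763672)
[[ 0.35973662 -0.19034381]
 [ 0.6327153  -0.24599434]
 [ 0.7052267   0.10969083]
 [ 0.43224806  0.16534136]]
bar 212 [0.48702776 0.0207604  0.1038423 ] [0.52704046 0.03280096 0.11273124] [0.44945776 0.00881505 0.0959113 ]
((0.48768919706344604, 0.02000574953854084), (0.014838013797998428, 0.07910709828138351), 78.28146362304688)
182 [0, 0, -5, -3, 0, 1, 0, 2, 1, -2, 1, 0, 2, 6, 2, -4]
186 [-1, 1, 93, 97, 95, 90, 87, 83, 78, 2, 0, -5, -6, 0, 2, 1]
190 [12, 14, 108, 106, 99, 98, 97, 98, 100, 94, 91, 88, 85, 86, 2, -1]
194 [15, 41, 119, 118, 117, 106, 111, 102, 109, 106, 103, 97, 101, 95, 91, -1]
198 [7, 76, 136, 129, 123, 122, 119, 120, 117, 115, 109, 109, 111, 113, 107, 7]
202 [11, 76, 142, 137, 137, 134, 135, 130, 128, 129, 119, 123, 120, 124, 121, 10]
206 [33, 76, 156, 154, 148, 147, 143, 141, 138, 136, 137, 134, 131, 135, 136, 6]
210 [9, 162, 166, 164, 162, 162, 164, 153, 154, 150, 149, 140, 142, 144, 149, -3]
214 [17, 77, 63, 62, 58, 161, 169, 168, 167, 158, 163, 157, 157, 154, 156, -6]
218 [50, 58, 53, 55, 56, 59, 173, 177, 178, 176, 171, 161, 166, 167, 164, -1]
222 [75, 55, 57, 55, 52, 61, 59, 56, 153, 155, 56, 64, 60, 10, 12, -5]
226 [72, 55, 58, 60, 52, 58, 58, 62, 65, 54, 58, 1355, 72, 6, 6, 1]
230 [77, 75, 74, 56, 60, 62, 63, 55, 58, 59, 57, 55, 71, 31, 8, -4]
234 [20, 35, 51, 67, 69, 70, 1355, 78, 73, 55, 62, 54, 71, 32, 0, 4]
238 [16, 15, 8, 11, 65, 81, 70, 38, 52, 69, 74, 76, 74, 26, -4, -5]
```

View pics/topc.png

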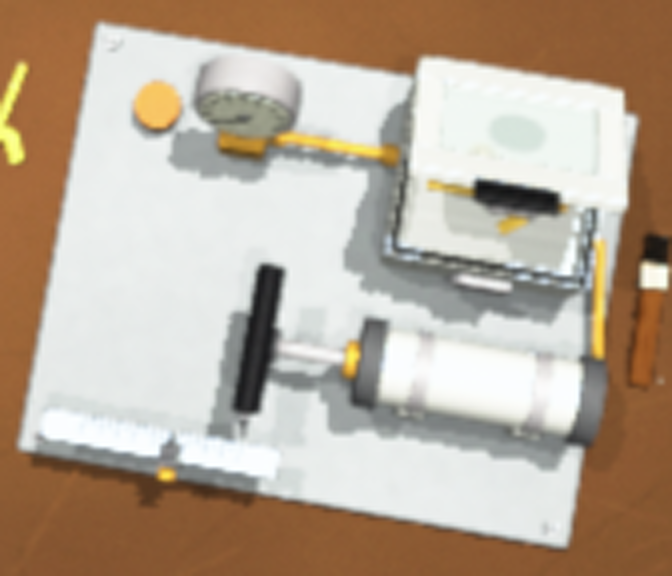

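The crop shows the plate corners clearly (crop coordinates, ×4): BL (98,22), FL (20,450), FR (567,547), BR (636,115). The lid stands about 45° open with its tab at (517,196). The T-bar runs from (270,265) to (248,410), the handle pointer is at (242,430), and the set saddle is at (170,445) with its tip near (172,434).

```bash
cat >> h.py <<'E'
def ray(n,u,v,z):
    m,f=cam(n); Rm=R.from_rotvec(np.ravel(m['rvec'])).as_matrix()
    o=-Rm.T@np.ravel(m['tvec']); r=Rm.T@np.array([(u-m['cx'])/f,(v-m['cy'])/f,1]); return o+r*(z-o[2])/r[2]
E
python3 - <<'E'
from h import *
cp=lambda x,y,z:ray('top',282+(x-1.5)/4,168+(y-1.5)/4,z)
W=np.array([cp(*p,.01)[:2] for p in [(98,22),(20,450),(567,547),(636,115)]])
L=np.array([[.113,.165],[-.149,.165],[-.149,-.165],[.113,-.165]])
print(W, [np.linalg.norm(W[i]-W[(i+1)%4]) for i in range(4)])
Lc=L-L.mean(0);Wc=W-W.mean(0)
a=np.arctan2((Lc[:,0]*Wc[:,1]-Lc[:,1]*Wc[:,0]).sum(),(Lc*Wc).sum())
M=np.array([[np.cos(a),-np.sin(a)],[np.sin(a),np.cos(a)]]); T=W.mean(0)-M@L.mean(0)
print('yaw',a,'T',T,'res',W-(L@M.T+T)); np.savez('t.npz',a=a,T=T)
lo=lambda p:np.r_[(p[:2]-T)@M,p[2]]
z=np.load('pics/top.npz'); C=cloud('top',z['d'])
ba=[cp(270,266,.1),cp(248,410,.1)]
print('bar local',[lo(x) for x in ba])
print('hp',lo(cp(242,434,.07)),'sp',lo(cp(172,432,.07)),'screw',lo(cp(167,474,.07)))
# lid angle: fit
P=C[188:222,386:444].reshape(-1,3); P=P[(P[:,2]>.085)&(P[:,2]<.2)]
l=np.c_[(P[:,:2]-T)@M,P[:,2]]; l=l[(l[:,1]>-.13)&(l[:,1]<-.04)]
k=np.polyfit(l[:,0],l[:,2],1); print('lid slope',k,np.arctan(-k[0]),len(l))
k2=np.polyfit(l[:,2],l[:,0],1); print(np.arctan(-1/k2[0]))
E
```

```text
[[ 0.68828379  0.11057354]
 [ 0.43228943  0.16207563]
 [ 0.36784974 -0.15827255]
 [ 0.62264883 -0.20931617]] [np.float64(0.2611236847354723), np.float64(0.32676510046200424), np.float64(0.2598615552553437), np.float64(0.3265537867530346)]
yaw -0.19954095561949042 T [ 0.54541078 -0.02730284] res [[-0.00059101 -0.00145085]
 [ 0.00021594 -0.00188224]
 [ 0.00118865  0.00122161]
 [-0.00081357  0.00211148]]
bar local [array([-0.02406905,  0.03598808,  0.1       ]), array([-0.10489466,  0.0342577 ,  0.1       ])]
hp [-0.11772275  0.03528646  0.07      ] sp [-0.12351198  0.07443543  0.07      ] screw [-0.14730349  0.0730693   0.07      ]
lid slope [-1.07301482  0.19983813] 0.8206051737190941 1273
0.8314910424818819
```

```bash
cat >> h.py <<'E'
def tester():
    t=np.load('t.npz'); a=float(t['a']); return R.from_rotvec([0,0,a]).as_matrix(), np.r_[t['T'],0], a
def shift(local,off):   # tool-axis shift to bring point 'off' along tool z to tester-frame local point; and turn
    s=ctrl.get_state(); Rt=R.from_rotvec(s['tool_rot']).as_matrix(); M,T,a=tester()
    tgt=M@np.array(local)+T+np.array([0,0,off])
    yaw=np.arctan2(Rt[1,0],Rt[0,0])
    return Rt.T@(tgt-s['position']), yaw-a, tgt
def here(off):
    s=ctrl.get_state(); Rt=R.from_rotvec(s['tool_rot']).as_matrix(); M,T,a=tester()
    return (s['position']+Rt[:,2]*off-T)@M*1000
E
python3 - <<'E'
from h import *
np.set_printoptions(precision=4,suppress=True)
c=np.cos;s=np.sin
for th in(.9,.83,.7,.5,.3,.15,.085,.04,0):
    x=108-122*c(th)+5.5*s(th); z=79+130.5*s(th)+5.5*c(th)
    print(th,np.round([x,z],1),*shift([x/1e3,-.085,z/1e3],.182))
z=np.load('pics/top.npz'); C=cloud('top',z['d'])
for lo,hi in((-.75,-.6),(-.6,-.45),(-.45,-.3),(-.3,-.22)):
    m=(C[...,1]>lo)&(C[...,1]<hi)&(C[...,0]>.1)&(C[...,0]<.72)&(C[...,2]<.6); print(lo,np.percentile(C[m][:,2],[50,99.5,100]) if m.any() else 0)
E
```

```text
0.9 [ 36.5 184.6] [ 0.5229 -0.407   0.0378] 0.42836094162294247 [ 0.5643 -0.1178  0.3666]
0.83 [ 29.7 179. ] [ 0.5168 -0.4098  0.0434] 0.42836094162294247 [ 0.5577 -0.1165  0.361 ]
0.7 [ 18.2 167.3] [ 0.5063 -0.4145  0.0552] 0.42836094162294247 [ 0.5464 -0.1142  0.3493]
0.5 [  3.6 146.4] [ 0.493  -0.4206  0.0761] 0.42836094162294247 [ 0.5321 -0.1113  0.3284]
0.3 [ -6.9 122.8] [ 0.4834 -0.4249  0.0997] 0.42836094162294247 [ 0.5218 -0.1092  0.3048]
0.15 [-11.8 103.9] [ 0.479  -0.4269  0.1186] 0.42836094162294247 [ 0.517  -0.1083  0.2859]
0.085 [-13.1  95.6] [ 0.4778 -0.4274  0.1269] 0.42836094162294247 [ 0.5157 -0.108   0.2776]
0.04 [-13.7  89.7] [ 0.4773 -0.4276  0.1328] 0.42836094162294247 [ 0.5152 -0.1079  0.2717]
0 [-14.   84.5] [ 0.477  -0.4278  0.138 ] 0.42836094162294247 [ 0.5148 -0.1078  0.2665]
-0.75 [-0.0034  0.0636  0.0671]
-0.6 [0.0013 0.18   0.1859]
-0.45 [-0.0005  0.1806  0.1852]
-0.3 [-0.0005  0.1753  0.1817]
```

Call:
nudge_tcp(
  ticks=[
    [[0, 0, -0.04, 0, 0], [0.04, -0.03, -0.06, 0, 0], [0.08, -0.06, -0.06, 0, 0], [0.12, -0.095, -0.06, 0, 0], [0.16, -0.125, -0.06, 0.1, 0], [0.2, -0.16, -0.06, 0.15, 0], [0.24, -0.19, -0.06, 0.2, 0], [0.28, -0.22, -0.06, 0.25, 0], [0.32, -0.25, -0.06, 0.3, 0], [0.36, -0.285, -0.06, 0.35, 0], [0.4, -0.315, -0.06, 0.4, 0], [0.44, -0.35, -0.06, 0.428, 0], [0.48, -0.38, -0.06, 0.428, 0], [0.517, -0.41, -0.04, 0.428, 0], [0.517, -0.41, -0.02, 0.428, 0], [0.517, -0.41, 0, 0.428, 0], [0.517, -0.41, 0.02, 0.428, 0], [0.517, -0.41, 0.02, 0.428, 0], [0.517, -0.41, 0.02, 0.428, 0]],
  ],
  force=20,
)

```text
time: 2.0
position: [0.5578, -0.1167, 0.3847]
tool_rot: [-3.126, 0.313, 0.001]
ft_force: [0.8, -0.4, -0.9]
grip_width: -0.001
grip_force: 0.0
```

```bash
python3 - <<'E'
from h import *
grab('wrist','pics/w1.png'); grab('top'); print(here(.182),ctrl.get_state()['ft_force'],shift([.03,-.085,.185],.182))
E
```

```text
[ 30.65294597 -85.10390267 204.05303297] [-0.23797845 -0.01245715 -0.12309913] (array([-3.34980994e-04, -6.78284411e-05,  1.90520501e-02]), np.float64(-4.388046566486392e-05), array([ 0.55796686, -0.11656283,  0.367     ]))
```

View pics/w1.png

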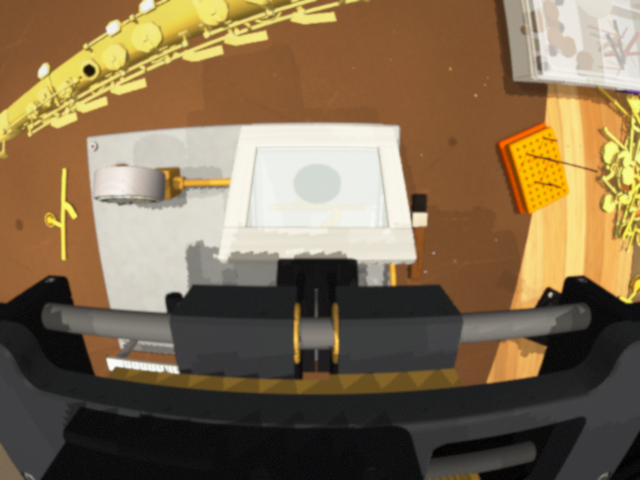

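The wrist picture shows the closed fingers at column 316, centred over the tab (columns 278–357, row about 272). Next I'll swing the lid down along its arc.

Call:
nudge_tcp(
  ticks=[
    [[-0.001, 0, 0.012, 0, 0], [-0.001, 0, 0.024, 0, 0], [-0.006, 0, 0.030, 0, 0], [-0.0125, 0, 0.037, 0, 0], [-0.018, 0, 0.044, 0, 0], [-0.023, 0, 0.051, 0, 0], [-0.027, 0, 0.058, 0, 0], [-0.031, 0, 0.066, 0, 0], [-0.0345, 0, 0.074, 0, 0], [-0.0375, 0, 0.081, 0, 0], [-0.0395, 0, 0.088, 0, 0], [-0.0415, 0, 0.095, 0, 0], [-0.0425, 0, 0.1, 0, 0], [-0.0425, 0, 0.1, 0, 0]],
  ],
)

```text
time: 3.5
position: [0.5159, -0.108, 0.2839]
tool_rot: [-3.126, 0.312, 0.002]
ft_force: [-0.1, 0.3, 0.4]
grip_width: 0.007
grip_force: 0.0
```

```bash
python3 - <<'E'
from h import *
print(here(.182),ctrl.get_state()['ft_force'])
E
```

```text
[-13.15566418 -84.97682818 101.86009791] [-0.0881114   0.26891762  0.39992471]
```

Call:
nudge_tcp(
  ticks=[
    [[0, 0, 0.003, 0, 0], [0, 0, 0.006, 0, 0], [0, 0, 0.009, 0, 0], [0, 0, 0.009, 0, 0]],
  ],
)

```text
time: 3.9
position: [0.5165, -0.108, 0.2767]
tool_rot: [3.125, -0.312, 0.0]
ft_force: [-2.6, 0.3, 6.5]
grip_width: 0.003
grip_force: 3.0
```

Call:
nudge_tcp(
  ticks=[
    [[-0.0005, 0, 0.002, 0, 0], [-0.0005, 0, 0.004, 0, 0], [-0.0005, 0, 0.005, 0, 0], [-0.0005, 0, 0.006, 0, 0], [-0.0005, 0, 0.006, 0, 0]],
  ],
)

```text
time: 4.4
position: [0.5158, -0.108, 0.2696]
tool_rot: [3.126, -0.312, 0.0]
ft_force: [0.0, -0.0, 0.2]
grip_width: 0.005
grip_force: 0.0
```

```bash
python3 - <<'E'
from h import *
print(here(.182),ctrl.get_state()['ft_force'])
E
```

```text
[-12.97953819 -84.98660295  87.55915495] [ 0.02000435 -0.03185039  0.23427771]
```

The force fell away at z=87.6, so the lid has likely snapped shut. A light press should confirm it, then I'll lift and look.

Call:
nudge_tcp(
  ticks=[
    [[0, 0, 0.002, 0, 0], [0, 0, 0.0035, 0, 0], [0, 0, 0.0035, 0, 0]],
  ],
)

```text
time: 4.7
position: [0.516, -0.108, 0.267]
tool_rot: [3.126, -0.312, 0.0]
ft_force: [-3.2, 0.4, 7.7]
grip_width: 0.007
grip_force: 3.6
```

Call:
nudge_tcp(
  ticks=[
    [[0, 0, -0.02, 0, 0], [0, 0, -0.05, 0, 0], [0, 0, -0.08, 0, 0], [-0.02, -0.04, -0.08, 0, 0.3], [-0.04, -0.08, -0.08, 0, 0.45], [-0.05, -0.12, -0.08, 0, 0.45], [-0.05, -0.12, -0.08, 0, 0.45], [-0.05, -0.12, -0.08, 0, 0.45]],
  ],
)

```text
time: 5.5
position: [0.4904, 0.0203, 0.3461]
tool_rot: [3.126, -0.308, 0.001]
ft_force: [-0.4, -0.6, -0.2]
grip_width: 0.369
grip_force: 0.0
```

```bash
python3 - <<'E'
from h import *
print(here(.1635),ctrl.get_state()['ft_force'])
im,d=grab('top'); wi,_=grab('wrist')
M,T,a=tester(); l=(cloud('top',d)-T)@M
m=(l[...,1]>-.14)&(l[...,1]<-.03)&(l[...,0]>-.02)&(l[...,0]<.105)&(l[...,2]>.07)&(l[...,2]<.11)
q=l[m]; print(len(q),np.polyfit(q[:,0],q[:,2],1))
for x in(-.014,.0,.1): 
    k=abs(q[:,0]-x)<.006; print(x,k.sum(),np.median(q[k,2]) if k.any() else 0)
a=cv2.resize(im[168:312,282:450,::-1],(560,480),interpolation=cv2.INTER_CUBIC)
cv2.imwrite('pics/t2.png',a); cv2.imwrite('pics/w2.png',wi[:,:,::-1])
E
```

```text
[-63.26915727  35.6808548  182.64007252] [-0.36357249 -0.56253303 -0.21929328]
2446 [-0.00233772  0.0826923 ]
-0.014 80 0.0836114271895481
0.0 236 0.08400178386870552
0.1 231 0.08393588386220312
```

View pics/w2.png

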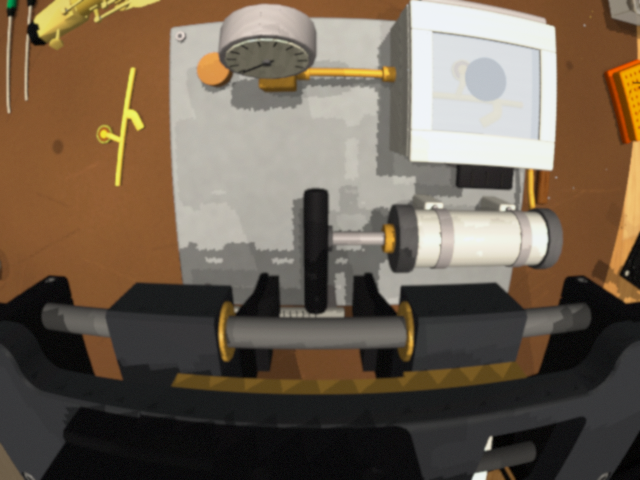

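The wrist picture shows the lid flat with its tab at (485,177); its depth slope is about 2 mrad, so it is shut. The T-bar at column 315 lies midway between the fingers (265 and 365). The pointers are hidden under the gripper, so I'll turn the wrist 90° for a close look at them.

Call:
nudge_tcp(
  ticks=[
    [[-0.01, 0.02, 0, -0.15, 0.45], [-0.02, 0.04, 0, -0.3, 0.45], [-0.03, 0.06, 0, -0.45, 0.45], [-0.032, 0.076, 0, -0.6, 0.45], [-0.032, 0.076, 0, -0.75, 0.45], [-0.032, 0.076, 0, -0.9, 0.45], [-0.032, 0.076, 0, -1.05, 0.45], [-0.032, 0.076, 0, -1.2, 0.45], [-0.032, 0.076, 0, -1.35, 0.45], [-0.032, 0.076, 0, -1.5, 0.45], [-0.032, 0.076, 0, -1.57, 0.45], [-0.032, 0.076, 0, -1.57, 0.45], [-0.032, 0.076, 0, -1.57, 0.45], [-0.032, 0.076, 0, -1.57, 0.45]],
  ],
)

```text
time: 7.0
position: [0.4441, -0.0492, 0.3461]
tool_rot: [-2.434, -1.986, 0.0]
ft_force: [-0.2, 0.5, -0.6]
grip_width: 0.449
grip_force: 0.0
```

```bash
python3 - <<'E'
from h import *
s=ctrl.get_state(); np.savez('pics/w3s.npz',p=s['position'],r=s['tool_rot'])
im,_=grab('wrist'); print(here(.1635))
M,T,a=tester(); m,f=cam('wrist'); H=np.array(m['hand_eye']); Rt=R.from_rotvec(s['tool_rot']).as_matrix()
def proj(l):
    c=np.linalg.inv(H)@np.r_[Rt.T@(M@np.array(l)+T-s['position']),1]; th=np.arctan2(np.hypot(*c[:2]),c[2]); k=f*th/np.hypot(*c[:2]); return m['cx']+k*c[0],m['cy']+k*c[1]
print('hp',proj([-.1215,.035,.07]),'sp',proj([-.123,.074,.07]),'bar',proj([-.107,.035,.098]),proj([-.023,.035,.098]))
u,v=[int(x) for x in proj([-.122,.055,.07])]; u0,v0=min(max(0,u-80),480),max(0,v-60); print('crop',u0,v0)
cv2.imwrite('pics/w3.png',cv2.resize(im[v0:v0+120,u0:u0+160,::-1],None,fx=5,fy=5,interpolation=cv2.INTER_CUBIC))
E
```

```text
[-95.01571882 -41.39682344 182.65471222]
hp (np.float64(277.49251222278025), np.float64(128.62936753648395)) sp (np.float64(274.9409042848224), np.float64(72.83721648932973)) bar (np.float64(296.5513236994053), np.float64(128.15975645314978)) (np.float64(431.3010493390868), np.float64(131.21795447459436))
crop 196 39
```

View pics/w3.png

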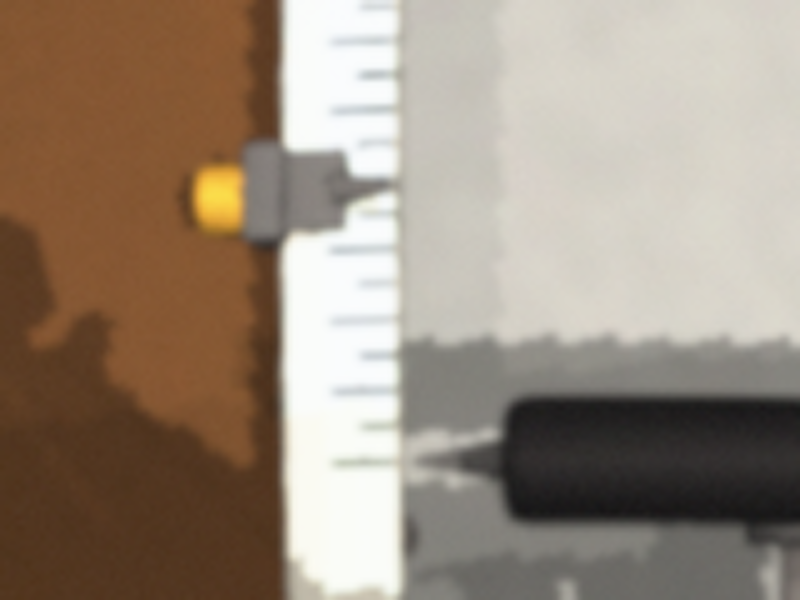

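The crop shows the rail scale with ticks 0 at row 462, 10 at 391, 30 at 250 and 50 at 109 mm. The set tip is at (393,185) and the handle tip at (412,461).

```bash
python3 - <<'E'
from h import *
q=np.load('pics/w3s.npz'); M,T,a=tester(); m,f=cam('wrist'); H=np.array(m['hand_eye']); Rt=R.from_rotvec(q['r']).as_matrix()
def pt(x,y,z):
    u,v=196+(x-2)/5-m['cx'],39+(y-2)/5-m['cy']; r=np.hypot(u,v); th=r/f
    d=np.array([u/r*np.sin(th),v/r*np.sin(th),np.cos(th)])
    o=Rt@H[:3,3]+q['p']; d=Rt@H[:3,:3]@d; return ((o+d*(z-o[2])/d[2]-T)@M)*1000
A=pt(393,185,.07);B=pt(412,461,.07); print(A,B,A[1]-B[1])
for y in(462,391,320,250,109,41): print(pt(365,y,.067)[1])
print('bar',pt(508,400,.098),pt(508,518,.098))
E
```

```text
[-123.50986641   72.05972263   70.        ] [-121.16829757   33.48969008   70.        ] 38.57003255816969
33.49370902831353
43.46242505314116
53.457860098200086
63.36760255002161
83.61429787967107
93.57434188508148
bar [-106.57010584   40.87873615   98.        ] [-106.66707766   26.35447817   98.        ]
```

Call:
nudge_tcp(
  ticks=[
    [[0.01, 0, 0, 0.15, 0.45], [0.02, 0.01, 0, 0.3, 0.45], [0.04, 0.02, 0, 0.45, 0.45], [0.06, 0.03, 0, 0.6, 0.45], [0.075, 0.03, 0, 0.75, 0.45], [0.075, 0.03, 0, 0.9, 0.45], [0.075, 0.03, 0, 1.05, 0.45], [0.075, 0.03, 0, 1.2, 0.45], [0.075, 0.03, 0, 1.35, 0.45], [0.075, 0.03, 0, 1.5, 0.45], [0.075, 0.03, 0, 1.57, 0.45], [0.075, 0.03, 0, 1.57, 0.45], [0.075, 0.03, 0, 1.57, 0.45], [0.075, 0.03, 0, 1.57, 0.45]],
  ],
)

```text
time: 8.45
position: [0.4884, 0.0189, 0.3462]
tool_rot: [3.126, -0.311, -0.0]
ft_force: [0.9, 0.7, 0.3]
grip_width: 0.452
grip_force: 0.0
```

```bash
python3 - <<'E'
from h import *
print(here(.1635),shift([-.065,.0335,.098],.1635))
E
```

```text
[-65.0295152   33.94744746 182.70374542] (array([2.39612569e-05, 4.54644866e-04, 8.47037847e-02]), np.float64(0.0013349389902257147), array([0.48834089, 0.0184167 , 0.2615    ]))
```

Call:
nudge_tcp(
  ticks=[
    [[0, 0.0005, 0.03, 0, 0.45], [0, 0.0005, 0.055, 0, 0.45], [0, 0.0005, 0.07, 0, 0.45], [0, 0.0005, 0.08, 0, 0.45], [0, 0.0005, 0.0845, 0, 0.45], [0, 0.0005, 0.0845, 0, 0.45], [0, 0.0005, 0.0845, 0, 0.17], [0, 0.0005, 0.0845, 0, 0], [0, 0.0005, 0.0845, 0, 0], [0, 0.0005, 0.0845, 0, 0], [0, 0.0005, 0.0845, 0, 0], [0, 0.0005, 0.0845, 0, 0]],
  ],
  force=45,
)

```text
time: 9.65
position: [0.4887, 0.0191, 0.2622]
tool_rot: [-3.125, 0.312, -0.002]
ft_force: [0.7, 3.2, 2.8]
grip_width: 0.17
grip_force: 45.0
```

```bash
python3 - <<'E'
from h import *
print(here(.1635),ctrl.get_state()['ft_force'])
E
```

```text
[-64.65733301  34.42537834  98.72144452] [0.70289578 3.16073866 2.84313182]
```

Call:
nudge_tcp(
  ticks=[
    [[0, -0.005, 0, 0, 0], [0, -0.01, 0, 0, 0], [0, -0.015, 0, 0, 0], [0, -0.02, 0, 0, 0], [0, -0.025, 0, 0, 0], [0, -0.03, 0, 0, 0], [0, -0.034, 0, 0, 0], [0, -0.037, 0, 0, 0], [0, -0.039, 0, 0, 0], [0, -0.039, 0, 0, 0], [0, -0.039, 0, 0, 0], [0, -0.039, 0, 0, 0]],
  ],
)

```text
time: 10.85
position: [0.496, 0.0541, 0.2622]
tool_rot: [3.12, -0.315, -0.001]
ft_force: [-2.7, -6.2, 7.9]
grip_width: 0.171
grip_force: 45.0
```

```bash
python3 - <<'E'
from h import *
print(here(.1635),ctrl.get_state()['ft_force'])
a,_=grab('scene'); b,_=grab('top'); w,_=grab('wrist')
A=cv2.resize(a[220:300,300:400,::-1],(400,320),interpolation=cv2.INTER_CUBIC)
B=cv2.resize(b[240:304,280:360,::-1],(400,320),interpolation=cv2.INTER_CUBIC)
cv2.imwrite('pics/f1.png',np.hstack([A,B]))
E
```

```text
[-64.57054773  69.10633039  98.67383958] [-2.71673784 -6.2326605   7.8765144 ]
```

View pics/f1.png

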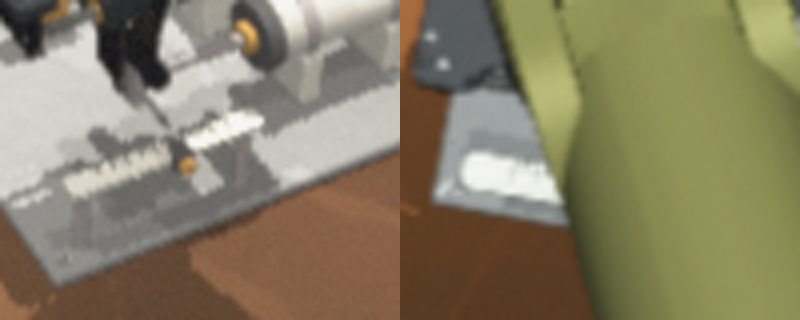

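The scene crop shows the handle pointer tip at (168,125), a few mm short of the set tip near (178,142). The tool reads 3.9 mm short of its target because the arm gives under the spring.

Call:
nudge_tcp(
  ticks=[
    [[0, -0.002, 0, 0, 0], [0, -0.004, 0, 0, 0], [0, -0.004, 0, 0, 0], [0, -0.004, 0, 0, 0], [0, -0.004, 0, 0, 0]],
  ],
)

```text
time: 11.5
position: [0.4968, 0.0579, 0.2621]
tool_rot: [3.12, -0.315, -0.001]
ft_force: [-3.4, -6.4, 6.9]
grip_width: 0.171
grip_force: 45.0
```

```bash
python3 - <<'E'
from h import *
print(here(.1635),ctrl.get_state()['ft_force'])
a=np.mean([ctrl.get_image('scene')[0].astype(float) for _ in range(8)],0).astype(np.uint8)
print(here(.1635),ctrl.get_state()['ft_force'])
M,T,al=tester(); m,f=cam('scene')
def pr(l):
    # frame bias: shift local y by -1.5 mm as seen by wrist
    p=R.from_rotvec(m['rvec']).as_matrix()@(M@np.array(l)/1000+T)+m['tvec']; return p[0]/p[2]*f+m['cx'],p[1]/p[2]*f+m['cy']
for n,l in dict(sp=(-123,72.06,70),hp=(-121.5,72.06,70),hp_m4=(-121.5,68.06,70)).items():
    u,v=pr(l); print(n,(u-320)*12,(v-240)*12)
cv2.imwrite('pics/f2.png',cv2.resize(a[240:285,320:380,::-1],None,fx=12,fy=12,interpolation=cv2.INTER_CUBIC))
E
```

```text
[-64.59703108  72.96905096  98.63355509] [-3.37252708 -6.38381869  6.94128588]
[-64.5954148   72.9601959   98.63709923] [-2.44830636 -5.965577    7.51439099]
sp 264.6109408275531 148.0078405629058
hp 260.9003561308457 143.38676773210636
hp_m4 277.75118683708 136.88694853794334
```

View pics/f2.png

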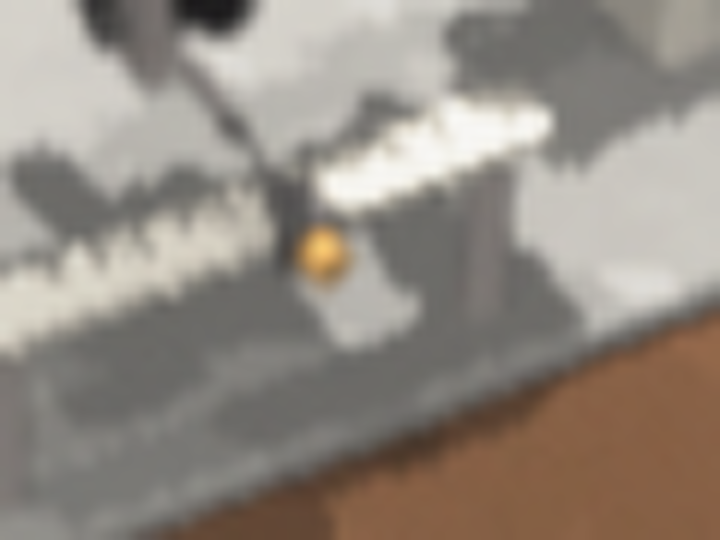

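In the scene crop the handle pointer's tip, near (265,165), runs straight into the set pointer at (270,172) and saddle (290,205). I'll cross-check with the wrist camera on the visible part of the bar.

```bash
python3 - <<'E'
from h import *
s=ctrl.get_state(); np.savez('pics/w4s.npz',p=s['position'],r=s['tool_rot'])
im,_=grab('wrist')
M,T,a=tester(); m,f=cam('wrist'); H=np.array(m['hand_eye']); Rt=R.from_rotvec(s['tool_rot']).as_matrix()
def ptl(u,v,z):
    u,v=u-m['cx'],v-m['cy']; r=np.hypot(u,v); th=r/f; d=np.array([u/r*np.sin(th),v/r*np.sin(th),np.cos(th)])
    o=Rt@H[:3,3]+s['position']; d=Rt@H[:3,:3]@d; return ((o+d*(z-o[2])/d[2]-T)@M)*1000
g=im.max(2).astype(int)
for v in range(180,262,6):
    r=g[v,270:370]; k=np.where(r<75)[0]
    if len(k): print(v,270+k[0],270+k[-1],len(k),ptl(270+k[0]-.5,v,.098)[:2].round(1),ptl(270+k[-1]+.5,v,.098)[:2].round(1))
cv2.imwrite('pics/w4.png',cv2.resize(im[60:300,160:480,::-1],None,fx=2.5,fy=2.5))
E
```

```text
216 315 318 4 [-22.6  72.3] [-22.6  70.7]
222 298 334 37 [-25.   79.1] [-25.1  64.3]
228 297 335 39 [-27.5  79.5] [-27.6  63.8]
234 296 335 40 [-30.1  80. ] [-30.1  63.8]
240 297 334 38 [-32.6  79.6] [-32.6  64.2]
246 297 334 38 [-35.2  79.7] [-35.2  64.1]
252 297 335 39 [-37.8  79.7] [-37.8  63.7]
258 297 335 39 [-40.4  79.7] [-40.4  63.6]
```

View pics/w4.png

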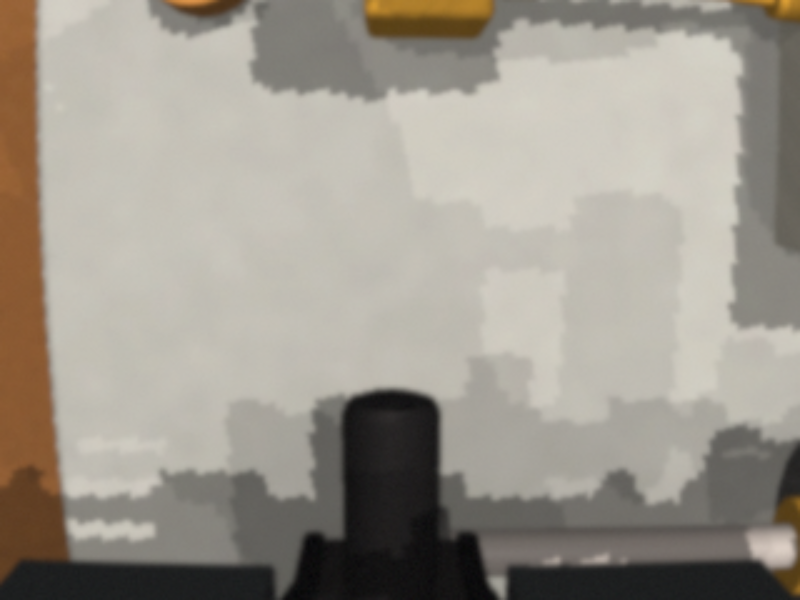

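The wrist picture shows the bar held between the fingers, centred at y=71.8 mm. That is 38.2–38.5 mm drawn against the set pointer's 38.6 mm, so I'm handing it in.

```bash
python3 -c "
from bench import ctrl
print(ctrl.close_job())"
```

```text
the job is handed in; nothing more can be done
None
```

The job is handed in: the lid is snapped shut, and the gripper is holding the T-handle out at about 38.5 mm, against 38.6 mm measured for the set pointer. The set pointer and the loose things were not touched.

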